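Close the stopper inspection case without letting its lid slam

TASK

The inspection is finished: close the case of rubber stoppers. Its open lid leans back against its stop; with your fingertips tip it forward past upright so that it starts to fall, catch it from below on a finger while it is still well up, and lower it on the finger slowly until it is fully shut, never letting it drop or slam. Do not pinch or force the lid, and leave the stopper plate in the case and the loose things around it where they are.

Things in the scene. Friction and masses are not known exactly. Their poses are not given: they have to be found in the camera images.
- case: inspection case, fixed to the bench: open white box 125 mm (its x) by 200 mm (its y), 70 mm high; origin at the centre of its underside, x to the hinge side (the robot's left, give or take 22 degrees), z up. Latch plates 22 mm wide stand 6 mm out of the front (-x) wall at y = -70 and +70 mm; stop lugs 20 mm out of the back wall at the same y
- lid (a joint): lid angle: 0 shut (level on the rim), 1.57 upright, 1.85 leaning back on its stop, where it starts and stays by its weight. About 0.2 kg (varies). A worn damper brakes it only a little: from 0.1 rad past upright it takes 1.9 to 2.6 s to fall to 45 degrees, and it would slam at 0.8 to 1.1 rad/s. About 2 N at the tab tips or carries it slowly
- lid_hinge (a point): centre of the hinge axis, which runs along the case's y: 72 mm above the bench, 66.5 mm from the case's centre along its +x, in the lid's mid-thickness. The lid is a flat grey panel 4 mm thick, 200 mm wide, 129 mm from the hinge to the case's front wall, plus the tab
- lid_edge (a point): middle of the free edge of the lid's lift tab, in the lid's mid-thickness, 161 mm from the hinge axis. The tab, 100 mm wide, in the middle of the lid's free side, overhangs the case's front wall by 32 mm when shut, so a finger in front of the case can stay under it until the lid is shut
- plate: clear and dark plate 98 x 166 mm on four feet with seven grey stoppers, lying loose on the case's floor, 31 mm high in all; origin at the centre of its underside. To be left alone
- vial: capped glass vial, 30 mm across, 60 mm tall, standing loose beside the case; origin at the centre of its underside. To be left alone
- stopper: single grey rubber stopper, 32 mm across, 12.5 mm high, loose beside the case; origin at the centre of its underside. To be left alone
- loupe: stand loupe, a black and clear cylinder 48 mm across, 42 mm tall, loose beside the case; origin at the centre of its underside. To be left alone
Mind the look-alikes: they are no part of the job. Leave any turquoise look-alike of the case alone.

How it is judged:
On the way, in this order (a step that is already met when the one before it is completed fails the run):
1. the lid is tipped forward past upright (value of joint lid below 1.53 rad), for 0.02 s.
2. the lid is caught and borne on the fingers while still above 0.35 rad (20 degrees) (value of joint lid between 0.35 and 1.25 rad and velocity of joint lid above -0.5 rad/s and contact force between the fingers and lid above 0.15 N), for 0.2 s.
3. the lid is lowered on the fingers through its last 0.25 rad (value of joint lid between 0.03 and 0.25 rad and velocity of joint lid above -0.5 rad/s and contact force between the fingers and lid above 0.15 N), for 0.1 s.
At the end, for the whole second after the job is handed in: The lid is shut to within 0.025 rad (4 mm at the tab), the plate is within 10 mm and the loose vial, stopper and loupe within 15 mm of where they stood, the vial upright (value of joint lid below 0.025 rad and distance of plate from where it was at the start of the episode below 0.01 m and distance of each of vial, stopper, loupe from where it was at the start of the episode below 0.015 m and angle between vial's own z axis and vertical below 0.15 rad); the robot touches nothing.
It fails at once if the lid drops: faster than 0.5 rad/s (80 mm/s at its edge) in its last 0.35 rad, except for the last 0.04 rad (6 mm) (value of joint lid between 0.04 and 0.35 rad and velocity of joint lid below -0.5 rad/s).
It fails at once if the lid is pinched or forced: more than 20 N of finger force on it (contact force between the fingers and lid above 20 N).
It fails at once if the stopper plate is lifted or shifted by more than 10 mm (distance of plate from where it was at the start of the episode above 0.01 m).
It fails at once if the vial, stopper or loupe is moved by more than 15 mm (distance of any of vial, stopper, loupe from where it was at the start of the episode above 0.015 m).
It also fails if it takes over 51 s, if anything falls off the work surface, if the arm or the gripper's body presses on something with over 40 N, if the wrist force passes 120 N, or if a joint passes its speed limit or range.

ROBOT

A 6-joint arm with a two-finger parallel gripper is mounted at the origin on the work surface. World frame = base frame: x ahead of the robot, y to its left, z up, the work surface at z = 0. Lengths are in m, angles in rad, forces in N, time in s.
With the tool pointing down it reaches from about 0.35 to 0.95 m from the base axis. Payload 17.4 kg.
Tool frame: the origin (TCP) lies midway between the tips of the shut fingers; the grasp point (between the pads) lies 19 mm behind it; z points along the fingers, y is the line along which they close (so a half turn about z gives the same grasp; the last joint's range is limited). The gripper opens to 93 mm and grips with 3 to 60 N. Pads are 15 mm wide; open, the fingers measure 128 mm over their backs; the gripper's body (75 mm by 188 mm) begins 65 mm behind the grasp point.
Start: joints at [-1.279, 0.116, 1.442, -0, 1.584, -0.038], TCP at [0.219, -0.639, 0.184] pointing down, gripper open.
Joint ranges: [-2.83, 2.83], [-0.83, 2.19], [0.07, 2.5], [-1.14, 4.28], [0.01, 3], [-2.97, 2.97]. Speed limits (rad/s): [1.89, 1.89, 2.22, 3.14, 3.14, 3.14].

INTERFACE

Orientations are given as a unit quaternion [w, x, y, z].
In Python, from bench import env, eoat, viewer, telemetry gives the robot as it stands. Calls block until the motion is done:
- env.move_pose(position, orientation): joint-space move of the TCP to a pose.
- env.move_l(position, ori=None, velocity=0.15): straight line of the TCP; ori=None keeps the orientation; velocity is the mean speed in m/s.
- env.goto_joints(angles): joint-space move.
- eoat.let_go() and eoat.gripper_close(squeeze=None): open the fingers fully, or close them until they stop; squeeze is the grip in N (None keeps the last).
- env.dwell(seconds).
- env.ik(position, orientation): joint angles nearest the present ones, or None.
- viewer.read_camera(name): name is "side" or "top" or "wrist"; returns (picture, depth): 400x640x3 uint8, red, green, blue; 400x640 float32, m along the optical axis (not along the pixel's ray), 0 where there is no reading.
- viewer.camera_params(name): a dict with "intrinsics" (3x3 intrinsics, pixels), "world_from_camera" (4x4, takes a point from camera to world coordinates). Camera axes: x right, y down, z forward; pixel columns grow to the right and rows downward; lengths in m; the calibration is good to about 2 mm. A picture is of the moment at which its call begins: read the wrist's pose just before it. camera_params takes no time and is no camera call; for the wrist camera it gives the pose at the moment of the call.
A pose or a line that the arm cannot do raises env.PlanningError and nothing moves.
- env.close_job(): hands the job in, once; it reports no verdict.
Readings, each from a call of its own:
- telemetry.current_clock(): time.
- telemetry.current_joint_positions(): joint angles.
- telemetry.current_joint_velocities(): joint speeds.
- telemetry.current_joint_torque(): joint torques, N m.
- telemetry.current_ee_pos(): TCP position.
- telemetry.current_orientation(): TCP orientation.
- telemetry.current_contact_force(): force on the tool from outside, world axes, zero at the start.
- telemetry.current_wrist_torque(): the same for the moment, N m.
- telemetry.current_width(): finger opening in m.
Only numpy, scipy, OpenCV 4.12 (cv2) and the standard library are available. Lean on these libraries where they do the work, as an engineer would, in place of code of your own. Each camera call takes 0.05 s, during which the arm holds its last target. There are 200 camera calls.

## Working session

There is one attempt and no reset: what is moved stays moved. The work goes in short steps, each a Python script; the robot and the scene stay as the last script left them, time stands still between calls to the robot, and variables do not carry over. Pictures are saved under pics/ and viewed, on a budget of 10 in all, crops included, one or two more only if the job needs it, and the job is handed in when it is done.

```bash
ls; mkdir -p pics; python3 - <<'E'
from bench import env,eoat,viewer,telemetry
import numpy as np,cv2
for n in("top","side"):
    im,d=viewer.read_camera(n);p=viewer.camera_params(n)
    np.savez(f"{n}.npz",im=im,d=d,K=p["intrinsics"],T=p["world_from_camera"])
    cv2.imwrite(f"pics/{n}0.png",im[...,::-1]);print(n,np.round(p["intrinsics"],1).tolist(),np.round(p["world_from_camera"],3).tolist())
print(telemetry.current_clock(),telemetry.current_orientation())
E
```

```text
pics
top [[470.3, 0.0, 318.8], [0.0, 470.3, 196.9], [0.0, 0.0, 1.0]] [[-0.025, -0.981, 0.192, 0.348], [-1.0, 0.021, -0.022, -0.015], [0.017, -0.193, -0.981, 1.218], [0.0, 0.0, 0.0, 1.0]]
side [[393.3, 0.0, 316.9], [0.0, 393.3, 200.7], [0.0, 0.0, 1.0]] [[0.041, 0.738, -0.674, 1.165], [0.999, -0.034, 0.024, -0.044], [-0.005, -0.674, -0.738, 0.73], [0.0, 0.0, 0.0, 1.0]]
0.1 [-5.02529467e-04  9.86437009e-01  1.64139488e-01 -6.23917523e-05]
```

View pics/top0.png

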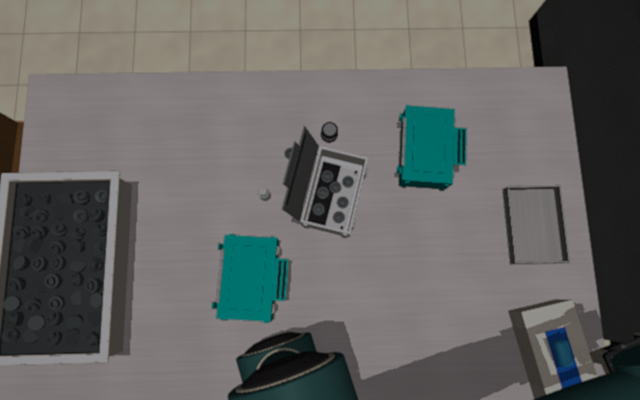

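View pics/side0.png

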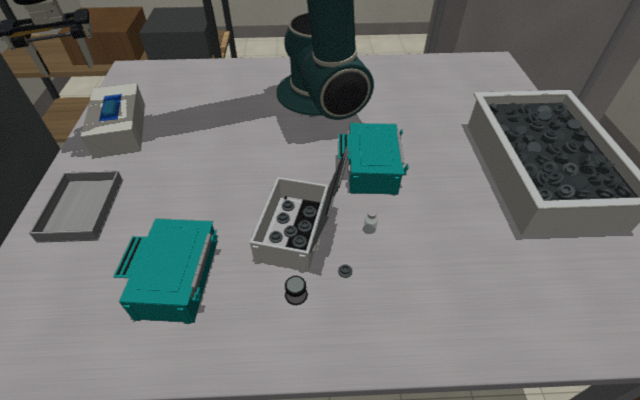

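The top view shows the white case at about (335,190) px with its lid leaning to the left. The loupe is at (329,131), the vial at (264,194) and the stopper at (289,153). One turquoise look-alike stands in front of the case at (430,147), the other at (255,278). I plan to straddle the tab with the open fingers and rotate the gripper about the hinge, so the rear finger tips the lid and the front finger catches it and lowers it.

```bash
cat > seg.py <<'E'
import numpy as np,cv2
def cloud(n):
    f=np.load(n+".npz");im,d,K,T=f["im"],f["d"],f["K"],f["T"]
    v,u=np.mgrid[:400,:640];c=np.stack([(u-K[0,2])*d/K[0,0],(v-K[1,2])*d/K[1,1],d],-1)
    return im,c@T[:3,:3].T+T[:3,3],d>0
E
python3 - <<'E'
from seg import *
for n,box in(("top",(270,380,110,245)),("side",(245,355,145,275))):
    im,P,ok=cloud(n);m=np.zeros(ok.shape,bool);u0,u1,v0,v1=box;m[v0:v1,u0:u1]=1;m&=ok
    hsv=cv2.cvtColor(im,cv2.COLOR_RGB2HSV)
    bench=P[...,2][ok&(abs(P[...,2])<.02)];print(n,"bench z",np.median(bench),bench.std())
    w=m&(hsv[...,2]>150)&(hsv[...,1]<40)&(P[...,2]>.06)&(P[...,2]<.078)
    q=P[w];r=cv2.minAreaRect(q[:,:2].astype(np.float32)*1000);print("rim",w.sum(),np.round(q[:,2].mean(),4),r)
    l=m&(P[...,2]>.09)&(hsv[...,2]<140)&(hsv[...,1]<60);q=P[l];c=q.mean(0);s=np.linalg.svd(q-c)[2]
    t=q[q[:,2]>q[:,2].max()-.02];
    print("lid",l.sum(),c,"normal",s[2],"zmax",q[:,2].max(),"top",t.mean(0),t.min(0),t.max(0))
    g=ok&(hsv[...,0]>80)&(hsv[...,0]<95)&(hsv[...,1]>150)&(P[...,2]>.02)&(P[...,2]<.12)
    k,lab,st,_=cv2.connectedComponentsWithStats(g.astype(np.uint8))
    for i in range(1,k):
        if st[i,4]>600:
            q=P[lab==i];print("turq",st[i],cv2.minAreaRect(q[:,:2].astype(np.float32)*1000),cv2.boxPoints(cv2.minAreaRect(q[:,:2].astype(np.float32)*1000)).round().tolist(),q[:,2].max())
E
```

```text
top bench z 0.0012037391946237985 0.0030877259022094117
rim 0 nan ((0.0, 0.0), (0.0, 0.0), 0.0)
lid 1759 [0.61472631 0.00787102 0.16047989] normal [-0.25502001 -0.92651712  0.27664205] zmax 0.232645951157453 top [0.62133101 0.02509305 0.22301718] [0.57287141 0.010272   0.21272223] [0.66988913 0.04158781 0.23264595]
turq [ 398  106   68   83 4253] ((702.5324096679688, -332.3572998046875), (170.20216369628906, 202.1416015625), 84.42460632324219) [[594.0, -407.0], [795.0, -427.0], [811.0, -257.0], [610.0, -238.0]] 0.08357800432155016
turq [ 212  235   76   87 4841] ((379.4951171875, 127.4149169921875), (171.5772247314453, 199.91795349121094), 85.8810043334961) [[274.0, 49.0], [473.0, 35.0], [485.0, 206.0], [286.0, 220.0]] 0.08478070894947831
side bench z -0.00025154471972788084 0.0034748160558366317
rim 461 0.0697 ((592.1646118164062, -81.56623840332031), (127.28397369384766, 206.3084716796875), 74.53190612792969)
lid 719 [0.63624024 0.00174952 0.16827833] normal [-0.24775376 -0.92548228  0.28653207] zmax 0.22967261336540112 top [0.62795592 0.02134352 0.22236493] [0.57471348 0.00686561 0.20985961] [0.66938289 0.03663634 0.22967261]
turq [ 346  123   62   67 3255] ((383.7147216796875, 134.6590576171875), (143.96951293945312, 208.81552124023438), 88.29586029052734) [[277.0, 66.0], [486.0, 60.0], [490.0, 204.0], [281.0, 210.0]] 0.07917881755065281
turq [ 114  219  103  101 6790] ((707.7876586914062, -333.676513671875), (172.05340576171875, 203.3784637451172), 84.41722106933594) [[598.0, -409.0], [801.0, -429.0], [817.0, -258.0], [615.0, -238.0]] 0.07977296174255522<stdin>:7: RuntimeWarning: Mean of empty slice.
  ret = ret.dtype.type(ret / rcount)
```

```bash
cat > plan.py <<'E'
import numpy as np
from scipy.spatial.transform import Rotation as R
a=np.deg2rad(74.55);ex=np.array([np.cos(a),np.sin(a),0]);ey=np.array([-ex[1],ex[0],0]);ez=np.array([0,0,1.])
H=np.array([.592,-.0816,0])+.0665*ex+.072*ez+.012*ey
def pose(phi,r=.139,s=0.,sg=1):
    """gripper at angle phi about the hinge, TCP at radius r and tangential offset s; fingers point to hinge"""
    rad=-np.cos(phi)*ex+np.sin(phi)*ez; tan=np.sin(phi)*ex+np.cos(phi)*ez
    z=-rad;y=sg*tan;x=np.cross(y,z)
    q=R.from_matrix(np.stack([x,y,z],1)).as_quat(scalar_first=True)
    return H+r*rad+s*tan,q
E
python3 - <<'E'
from bench import env
from plan import *
for sg in(1,-1):
    for phi in(1.85,1.57,1.2,.9,.6,.4,.28,.2):
        for s in (0,):
            p,q=pose(phi,s=s,sg=sg);j=env.ik(p,q);print(sg,phi,p.round(3),None if j is None else np.round(j,2))
E
```

```text
1 1.85 [0.608 0.023 0.206] [ 0.14  0.04  1.5  -0.26  1.7  -1.19]
1 1.57 [ 0.598 -0.014  0.211] [-0.07 -0.06  1.58  0.    1.62 -1.37]
1 1.2 [ 0.585 -0.063  0.202] [-0.36 -0.09  1.66  0.37  1.61 -1.65]
1 0.9 [ 0.575 -0.098  0.181] [-0.57 -0.02  1.7   0.64  1.66 -1.88]
1 0.6 [ 0.568 -0.125  0.15 ] [-0.71  0.13  1.73  0.86  1.75 -2.06]
1 0.4 [ 0.564 -0.138  0.126] [-0.78  0.25  1.73  0.98  1.82 -2.17]
1 0.28 [ 0.563 -0.143  0.11 ] [-0.8   0.34  1.73  1.05  1.87 -2.23]
1 0.2 [ 0.562 -0.146  0.1  ] [-0.81  0.4   1.73  1.09  1.9  -2.26]
-1 1.85 [0.608 0.023 0.206] [ 0.14  0.04  1.5  -0.26  1.7   1.96]
-1 1.57 [ 0.598 -0.014  0.211] [-0.07 -0.06  1.58  0.    1.62  1.77]
-1 1.2 [ 0.585 -0.063  0.202] [-0.36 -0.09  1.66  0.37  1.61  1.49]
-1 0.9 [ 0.575 -0.098  0.181] [-0.57 -0.02  1.7   0.64  1.66  1.27]
-1 0.6 [ 0.568 -0.125  0.15 ] [-0.71  0.13  1.73  0.86  1.75  1.08]
-1 0.4 [ 0.564 -0.138  0.126] [-0.78  0.25  1.73  0.98  1.82  0.97]
-1 0.28 [ 0.563 -0.143  0.11 ] [-0.8   0.34  1.73  1.05  1.87  0.92]
-1 0.2 [ 0.562 -0.146  0.1  ] [-0.81  0.4   1.73  1.09  1.9   0.88]
```

```bash
cat > a.py <<'E'
from bench import env,eoat,viewer,telemetry
from plan import *
import cv2
T=viewer.camera_params("wrist")["world_from_camera"];p0=np.array(telemetry.current_ee_pos());q0=telemetry.current_orientation()
off=R.from_quat(q0,scalar_first=True).inv().apply(T[:3,3]-p0);print("cam offset in tool",off)
# camera side should lie on +ey (away from the front look-alike)
sg=1
for s in(1,-1):
    _,q=pose(.3,sg=s);
    if R.from_quat(q,scalar_first=True).apply(off)@ey>0: sg=s
open("sg","w").write(str(sg));print("sg",sg)
env.move_l(p0+[0,0,.2],velocity=.3)
p,q=pose(1.85,r=.30,sg=sg);env.move_pose(p,q)
print(telemetry.current_clock(),telemetry.current_ee_pos(),p,telemetry.current_width())
im,d=viewer.read_camera("side");cv2.imwrite("pics/s1.png",cv2.resize(im[60:320,170:480],None,fx=2.2,fy=2.2)[...,::-1])
E
python3 a.py
```

```text
cam offset in tool [ 0.07028698  0.00116794 -0.20017038]
sg 1
3.8167 [0.62026065 0.06470309 0.36042639] [0.62017402 0.06538307 0.36038256] 0.09304453708445896
```

View pics/s1.png

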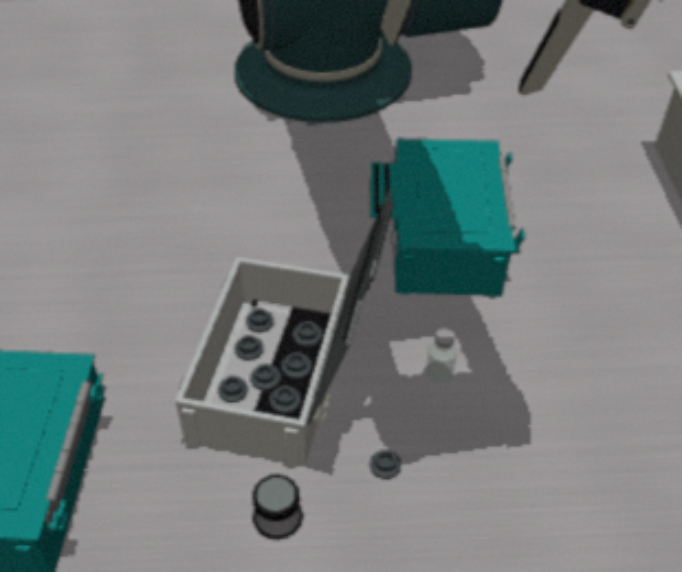

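The fingers straddle the lid plane. The rear tip is at about (530,90) in the crop and the front one near (385,45). Both look roughly 20 mm further back than the shut-finger TCP, so I'll measure the open tips by depth.

```bash
python3 - <<'E'
from bench import env,viewer,telemetry
from plan import *
import numpy as np
from seg import *
p=np.array(telemetry.current_ee_pos());Rt=R.from_quat(telemetry.current_orientation(),scalar_first=True)
for n in("side",):
    im,d=viewer.read_camera(n);c=viewer.camera_params(n);np.savez("s2.npz",im=im,d=d,K=c["intrinsics"],T=c["world_from_camera"])
    im,P,ok=cloud("s2");q=Rt.inv().apply((P[ok]-p).reshape(-1,3))
    m=(abs(q[:,0])<.03)&(abs(q[:,1])<.1)&(q[:,2]>-.12)&(q[:,2]<.03);q=q[m];print(len(q),telemetry.current_joint_velocities())
    for lo in np.arange(-.1,.1,.01):
        s=q[(q[:,1]>=lo)&(q[:,1]<lo+.01)]
        if len(s):print(round(lo,2),len(s),"zmax %.3f zmin %.3f x %.3f..%.3f"%(s[:,2].max(),s[:,2].min(),s[:,0].min(),s[:,0].max()))
E
```

```text
1135 [ 0.00253165 -0.00064952 -0.00075047  0.00025755 -0.00032736 -0.00092506]
-0.08 1 zmax -0.119 zmin -0.119 x -0.023..-0.023
-0.07 146 zmax -0.042 zmin -0.110 x -0.010..-0.005
-0.06 320 zmax -0.034 zmin -0.110 x -0.010..-0.005
-0.05 46 zmax -0.035 zmin -0.103 x -0.008..0.010
0.04 296 zmax -0.034 zmin -0.118 x -0.011..0.011
0.05 295 zmax -0.036 zmin -0.110 x -0.010..-0.005
0.06 30 zmax -0.074 zmin -0.109 x -0.009..-0.006
0.07 1 zmax -0.120 zmin -0.120 x -0.025..-0.025
```

Open tips sit 34 mm behind the TCP, so I use TCP radius 0.105. Now I descend, tip the lid, and let it settle onto the front finger.

```bash
cat > b.py <<'E'
from bench import env,eoat,viewer,telemetry
from plan import *
import cv2
r=.105
for f in(.9,.5,.3,.2): 
    assert env.ik(*pose(f,r=r)) is not None,f
F=lambda:np.round(telemetry.current_contact_force(),2)
p,q=pose(1.85,r=r);env.move_l(p,ori=q,velocity=.12);print(telemetry.current_clock(),F())
for f in np.arange(1.75,1.18,-.1):
    p,q=pose(f,r=r);env.move_l(p,ori=q,velocity=.05);print(round(f,2),telemetry.current_clock(),F())
for i in range(6):
    env.dwell(.4);print(telemetry.current_clock(),F())
im,d=viewer.read_camera("side");c=viewer.camera_params("side");np.savez("s3.npz",im=im,d=d,K=c["intrinsics"],T=c["world_from_camera"])
cv2.imwrite("pics/s3.png",cv2.resize(im[60:320,170:480],None,fx=2.2,fy=2.2)[...,::-1])
E
python3 b.py
```

```text
5.6917 [-0.68 -0.77  0.01]
1.75 6.05 [-0.98  0.89  0.51]
1.65 6.4083 [-0.37  0.34 -0.2 ]
1.55 6.7667 [-0.02 -0.46  0.55]
1.45 7.125 [0.13 0.06 0.08]
1.35 7.4833 [-0.21 -0.57  1.16]
1.25 7.8417 [-0.26  0.84 -0.57]
8.2417 [-0.15 -0.07 -0.86]
8.6417 [-0.2   0.5  -0.17]
9.0417 [-0.51 -0.37 -0.35]
9.4417 [-0.74 -0.18  0.31]
9.8417 [0.58 0.4  0.37]
10.2417 [-0.13 -0.35 -0.55]
```

View pics/s3.png

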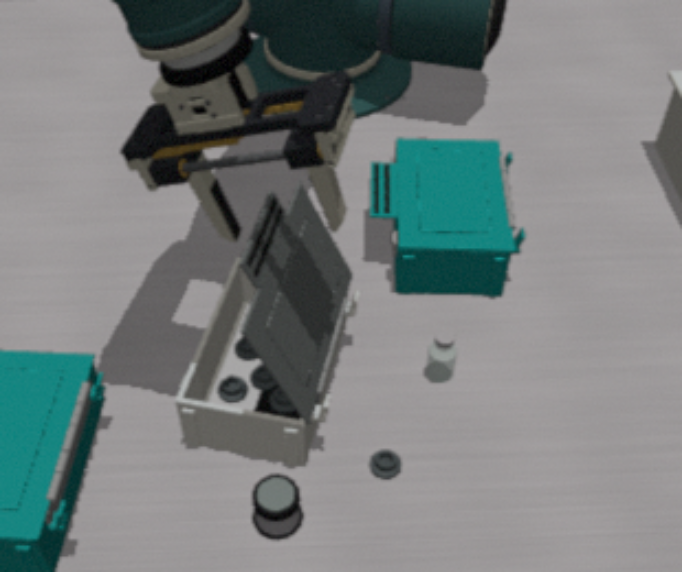

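The lid has come past upright between the fingers, with its tab at about (265,235). I'll measure its angle from the same picture.

```bash
cat >> seg.py <<'E'
def lidangle(name):
    from plan import ex,ey,ez,H
    im,P,ok=cloud(name);hsv=cv2.cvtColor(im,cv2.COLOR_RGB2HSV);Q=P-H
    x,y,z=Q@ex,Q@ey,Q@ez;r=np.hypot(x,z)
    m=ok&(z>-.01)&(r>.06)&(r<.125)&(y<0)&(abs(y)<.09)&(hsv[...,1]<70)&(hsv[...,2]<150)&(x<.05)
    f=np.arctan2(z[m],-x[m]);return m.sum(),np.median(f).round(3),np.percentile(f,[10,90]).round(3)
E
python3 - <<'E'
from seg import *
print(lidangle("s3"))
from bench import viewer,telemetry
im,d=viewer.read_camera("side");c=viewer.camera_params("side");np.savez("s4.npz",im=im,d=d,K=c["intrinsics"],T=c["world_from_camera"])
print(lidangle("s4"),telemetry.current_clock(),telemetry.current_ee_pos())
E
```

```text
(np.int64(789), np.float64(1.161), array([1.136, 1.18 ]))
(np.int64(808), np.float64(1.141), array([1.117, 1.16 ])) 10.3417 [ 0.58933933 -0.04622559  0.17164185]
```

```bash
cat > c.py <<'E'
from bench import env,eoat,viewer,telemetry
from plan import *
from seg import *
def look(n):
    im,d=viewer.read_camera("side");c=viewer.camera_params("side");np.savez(n+".npz",im=im,d=d,K=c["intrinsics"],T=c["world_from_camera"]);return im,lidangle(n)
F=lambda:np.round(telemetry.current_contact_force(),2)
def go(f,r=.105,v=.025):
    p,q=pose(f,r=r);env.move_l(p,ori=q,velocity=v)
E
python3 - <<'E'
from c import *
for i in range(3): env.dwell(.6);print(look("t")[1],F())
for f in(1.1,.95,.8,.7):
    go(f);print(f,telemetry.current_clock(),look("t")[1],F())
im,_=look("t");cv2.imwrite("pics/s5.png",cv2.resize(im[60:320,170:480],None,fx=2.2,fy=2.2)[...,::-1])
E
```

```text
(np.int64(920), np.float64(0.987), array([0.962, 1.009])) [-0.65 -0.28 -0.43]
(np.int64(936), np.float64(0.988), array([0.962, 1.01 ])) [-0.97  0.12 -0.55]
(np.int64(934), np.float64(0.987), array([0.964, 1.011])) [-0.28 -1.01  0.24]
1.1 13.075 (np.int64(1004), np.float64(0.839), array([0.815, 0.862])) [-0.95 -1.65 -0.01]
0.95 13.9083 (np.int64(1050), np.float64(0.691), array([0.667, 0.714])) [-1.01  0.14 -0.01]
0.8 14.7417 (np.int64(1071), np.float64(0.542), array([0.517, 0.568])) [ 0.03 -1.37 -0.3 ]
0.7 15.3583 (np.int64(1070), np.float64(0.443), array([0.417, 0.468])) [-0.92 -0.51 -0.71]
```

View pics/s5.png

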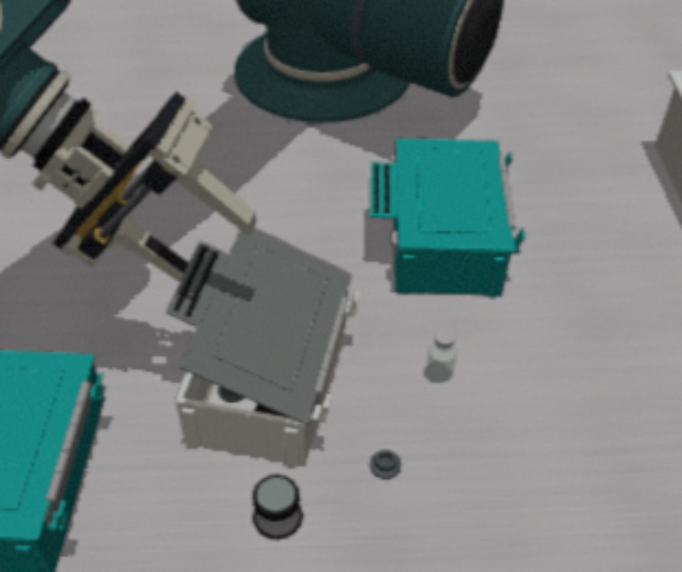

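The lid's tab rests on the front finger at about (185,270) and follows the gripper at φg − 0.26. I'll continue lowering slowly until it is shut.

```bash
python3 - <<'E'
from c import *
for f in(.6,.5,.42,.36,.31,.27,.24,.22):
    go(f,v=.018);print(f,telemetry.current_clock(),look("t")[1],F())
im,_=look("t");cv2.imwrite("pics/s6.png",cv2.resize(im[60:320,100:480],None,fx=2,fy=2)[...,::-1])
E
```

```text
0.6 16.1917 (np.int64(1061), np.float64(0.343), array([0.317, 0.37 ])) [-0.59 -0.86 -0.75]
0.5 16.975 (np.int64(1037), np.float64(0.245), array([0.221, 0.273])) [-1.01 -0.79 -0.46]
0.42 17.6417 (np.int64(1017), np.float64(0.166), array([0.143, 0.192])) [-0.29  0.05 -0.42]
0.36 18.1917 (np.int64(994), np.float64(0.106), array([0.081, 0.132])) [-0.78 -0.26 -0.64]
0.31 18.6833 (np.int64(972), np.float64(0.056), array([0.032, 0.085])) [ 0.25  0.07 -1.2 ]
0.27 19.1167 (np.int64(961), np.float64(0.035), array([0.01 , 0.062])) [0.58 0.37 0.65]
0.24 19.4917 (np.int64(964), np.float64(0.035), array([0.01 , 0.065])) [ 0.29 -0.82 -0.22]
0.22 19.8083 (np.int64(957), np.float64(0.036), array([0.01 , 0.063])) [ 0.7  -1.35  0.16]
```

View pics/s6.png

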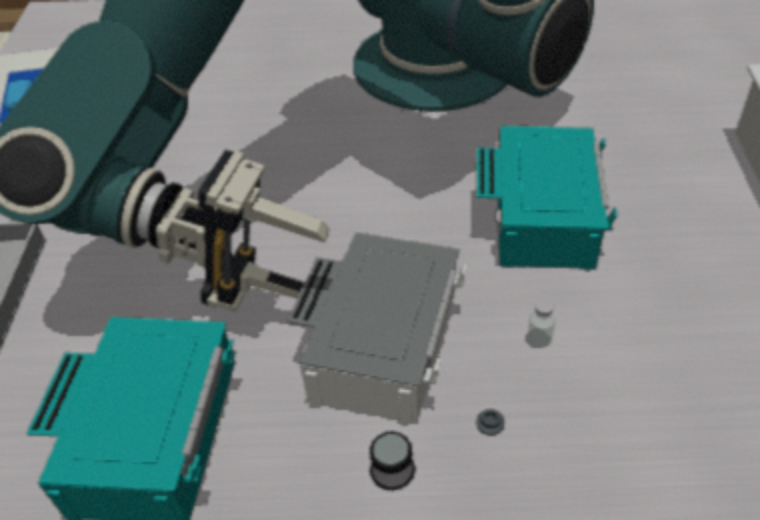

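The lid is shut: the angle reading plateaus at 0.035, which is the panel's half thickness plus the depth bias. The lower finger is free beneath the tab, at about (300,290). I'll withdraw horizontally and do a final check.

```bash
python3 - <<'E'
from c import *
p=np.array(telemetry.current_ee_pos());env.move_l(p-.06*ex,velocity=.04)
env.dwell(.5);im,a=look("t");print(a,F(),telemetry.current_clock())
im0,P0,_=cloud("side");_,P,ok=cloud("t")
m=(P[...,2]>.045)&(P[...,2]<.095);Q=P-H
lid=m&(abs(Q@ey+.012)<.09)&(Q@ex<-.01)&(Q@ex>-.125)
A=np.c_[Q[lid]@ex,np.ones(lid.sum())];print("lid plane slope,height at hinge",np.linalg.lstsq(A,P[lid][:,2],rcond=None)[0])
for n,(u,v) in dict(vial=(371,222),stopper=(345,271),loupe=(296,289)).items():
    w=np.s_[v-22:v+22,u-18:u+18];c=[]
    for Pp in(P0,P):
        k=Pp[w][(Pp[w][...,2]>.008)&(Pp[w][...,2]<.08)];c.append(np.median(k,axis=0))
    print(n,(c[1]-c[0]).round(4))
env.close_job();print("handed in",telemetry.current_clock())
E
```

```text
(np.int64(962), np.float64(0.035), array([0.01 , 0.065])) [-0.05 -0.72 -0.38] 22.1083
lid plane slope,height at hinge [0.00104276 0.07492476]
vial [-0.0001  0.0002 -0.0003]
stopper [ 0.0003  0.0006 -0.0003]
loupe [-0.0007  0.     -0.0001]
the job is handed in; nothing more can be done
the job is handed in; nothing more can be done
```

The case is shut, and I handed the job in at about 22 s of the 51 s allowed.

**What I did:** I straddled the lid's tab with the open fingers and turned the gripper about the hinge. The rear finger tipped the lid past upright. It fell slowly onto the front finger and came to rest there at about 0.98 rad. I then lowered it on that finger at roughly 0.1–0.2 rad/s until it was shut, and drew the finger straight out from under the tab.

**Last checks:**
- **Lid:** the fitted lid plane is level, with a slope of 0.001, and its top is 75 mm above the bench. My simpler angle reading stayed at 0.035 rad, above the 0.025 limit. I put that down to the panel's half thickness plus depth bias, because it stopped changing once the lid was shut.
- **Loose things:** the vial, stopper and loupe had each moved less than 1 mm, which is within measurement noise.
- **Contact forces:** the force sensor never read above about 2 N. Its noise of about 1 N hid the lid's weight, so I confirmed the lid was resting on the finger from its angle following the gripper, not from force.
- **Stopper plate:** it is under the closed lid, so I could not check it at the end. The fingers never entered the case.

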